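# Knock a stuck chew out of its mould

### The job

A wooden chew is stuck in the yellow mould lying in the drip rack. Turn that mould over and stand it mouth-down on the steel tray with the chew still in it, tap the red button on its base, firmly but without hammering, until the chew drops onto the tray, then lift the mould off and stand it mouth-down on the cork mat, leaving the chew lying on the tray. Leave the blue spare mould and the other things where they are.

Things in the scene. Friction and masses are not known exactly. Their poses are not given: they have to be found in the camera images.
- mould: yellow plastic round cup, outer diameter 57 mm all along, 54 mm deep, bore 41 mm, 130 g. Origin: centre of its closed base; +z runs from base to open mouth. Starts lying in a bay of the rack, its +z (mouth) pointing along the rack's +x, away from the robot, and 20 degrees below level. Standing mouth-down, +z points down and the base is 54 mm above its support, the button's face 67 mm
- button (a joint): travel (m) of the red push button in the closed base of the yellow mould: 0 out, 0.010 fully in; it springs back. It starts to move at 1 to 2 N; pushing the chew past the nibs takes 5 to 15 N and they let go when it is about 5 to 9 mm in
- button_top (a point): centre of the outer face of the red button (26 mm diameter, stands 13 mm proud of the base, pushed along the mould's +z)
- chew: the stuck chew: dark brown hard wooden plug, 24 mm thick, 33 mm diameter with a 38 mm wide, 3 mm thick lip at the mouth end, 45 g. Origin: its middle. It starts in the yellow mould (origin at mould z = 21.5 mm, wide face 20 mm inside the mouth), held by three small sprung nibs: turning the mould over does not free it
- tray: shallow square steel tray, 180 x 180 x 18 mm high, walls and floor 4 mm thick, fixed. Origin: centre of its underside; the inner floor is 4 mm higher
- mat: round cork mat, 110 mm diameter, 5 mm thick, fixed. Origin: centre of its underside
- rack: white drip rack, base 110 (x) x 200 (y) x 6 mm, fixed. Bays at y = +66 and -66 mm, each with two sloping steel rails 32 mm apart under the lying mould and a low stop bar at the mouth end; a lying mould's middle is 75 mm above the rack's underside. +x is the way the mouths face. Origin: centre of its underside
- spare: the spare mould: blue, empty, same size and pose as the yellow one, in the other bay (grey fixed button); origin and axes as for the yellow one. To be left alone
- bowl: terracotta bowl, 150 mm across, 60 mm high, with a wicker ball in it. Origin: centre of its underside. To be left alone
- jar: glass treat jar, 90 mm diameter, 130 mm high. Origin: centre of its underside. To be left alone
- scoop: green plastic scoop, cup 68 mm across, 35 mm high, handle 100 mm along its +x. Origin: under the cup. To be left alone
- brush: wooden grooming brush, 150 x 35 x 30 mm. Origin: centre of its underside. To be left alone
Not all that is in view belongs to the job. Several things have the shape of the mould; the one meant has the colours described above. Several things look just like the mat: the one meant starts nearest to the robot's base.

How it is judged:
By the outcome, as a careful person would: the job done as asked, in the order asked, and still so for the second after the job is handed in, with the robot touching nothing.
It also fails if it takes over 58 s, if anything falls off the work surface, if the arm or the gripper's body presses on something with over 40 N, if the wrist force passes 120 N, or if a joint passes its speed limit or range.

### The arm

A 6-joint arm with a two-finger parallel gripper is mounted at the origin on the work surface. World frame = base frame: x ahead of the robot, y to its left, z up, the work surface at z = 0. Lengths are in m, angles in rad, forces in N, time in s.
With the tool pointing down it reaches from about 0.3 to 0.875 m from the base axis. Payload 6.4 kg.
Tool frame: the origin (TCP) lies on the centre line of the jaws, within the pads' length; the fingertips stand 17 mm ahead of it and the grasp point (between the pads) lies 2 mm behind it; z points along the fingers, x is the direction in which the jaws open and shut, and the axes are right-handed (so a half turn about z gives the same grasp; the last joint's range is limited). The gripper opens to 85 mm and grips with 20 to 120 N. Pads are 22 mm wide; open, the fingers measure 114 mm over their backs; the gripper's body (76 mm by 85 mm) begins 54 mm behind the grasp point. The pads swing forward as they close: fully open they stand 13 mm farther back than shut.
Start: joints at [0.945, 0.181, 1.607, -0, 1.354, -0.206], TCP at [0.234, 0.525, 0.248] pointing down, gripper open.
Joint ranges: [-2.99, 2.99], [-0.89, 2.07], [0.3, 2.58], [-1.14, 4.28], [0, 2.63], [-3.12, 3.12]. Speed limits (rad/s): [2.57, 2.57, 3.01, 3.14, 3.14, 3.14].

### API

Orientations are given as a unit quaternion [w, x, y, z].
In Python, from bench import ctrl gives the robot as it stands.
- The arm moves only by the tool servo_tool, never from a script. Its argument "increments" is text: rows parted by semicolons, each of 5 numbers parted by spaces: the shift along the tool's x, y, z in cm, then the turn about the tool's z in rad, then the opening, from 0 (shut) to 1 (fully open). In form: dx dy dz yaw gripper; .... A call has 1 to 10 rows; each row shifts and turns the commanded pose from where the row before left it, along the tool's axes as they then stand; what a row does not reach is not made up. A row lasts 1/8 s, in which the tool goes at most 62.5 mm and 10.7 degrees, less where a joint would pass 70% of its speed; a pose out of reach is approached as far as the arm can. A call is refused whole if a number of a shift passes 6.25 or a number of a turn 0.188, either way. A call with a gripper value outside its range is refused whole. The fingers move at their own pace and stop on an object; the grip force is fixed at half the most. Time passes only in rows, so rows that do not move let the fingers close. It gives the time, the measured TCP pose, the force and the opening at its end, in the units of the state.
- ctrl.get_obs(): the state, without advancing time (a new reading comes with each control period).
- ctrl.camera(name): name is "scene" or "top" or "wrist"; returns (picture, depth): 480x640x3 uint8, red, green, blue; 480x640 float32, m along the optical axis (not along the pixel's ray), 0 where there is no reading.
- ctrl.camera_params(name): a dict with "mtx" (3x3 intrinsics, pixels), "position" and "attitude" of the camera in the world; the wrist camera has in their place "tool_from_camera" (4x4, takes a point from camera to tool coordinates, whose origin is the TCP and whose axes are the tool frame's). Camera axes: x right, y down, z forward; pixel columns grow to the right and rows downward; lengths in m; the calibration is good to about 2 mm. A picture is of the moment at which its call begins: read the wrist's pose just before it. camera_params takes no time and is no camera call.
- ctrl.hand_in(): hands the job in, once; it reports no verdict.
The state is a dict: "time_s": time; "q": joint angles; "dq": joint speeds; "joint_efforts": joint torques, N m; "eef_pos": TCP position; "eef_rot": TCP orientation; "wrist_force": force on the tool from outside, world axes, zero at the start; "torque": the same for the moment, N m; "opening": opening from 0.0 (shut) to 1.0 (fully open).
Only numpy, scipy, OpenCV 4.12 (cv2) and the standard library are available. Lean on these libraries where they do the work, as an engineer would, in place of code of your own. Each camera call takes 0.05 s, during which the arm holds its last target.

## Working session

There is one attempt and no reset: what is moved stays moved. The work goes in short steps, Python scripts to look and compute and a tool call to move; the robot and the scene stay as the last step left them, time stands still between calls to the robot, and variables do not carry over. Pictures are saved under pics/ and viewed, and the job is handed in when it is done.

Besides the shell and the picture viewer there is one more tool, called after "Call:" by a JSON object that holds its "name" and its "arguments", one argument or row to a line. servo_tool: Moves the arm, as the interface text tells. Its arguments: {"type":"object","properties":{"increments":{"type":"string"}},"required":["increments"]}

```bash
mkdir -p pics; ls
cat > h.py <<'E'
import numpy as np, cv2
from bench import ctrl
from scipy.spatial.transform import Rotation as R
def q2R(q): return R.from_quat([q[1],q[2],q[3],q[0]]).as_matrix()
def cam(name):
    o=ctrl.get_obs(); p=ctrl.camera_params(name)
    im,d=ctrl.camera(name)
    K=np.array(p["mtx"])
    if name=="wrist":
        T=np.eye(4);T[:3,:3]=q2R(o["eef_rot"]);T[:3,3]=o["eef_pos"]
        T=T@np.array(p["tool_from_camera"])
    else:
        a=np.array(p["attitude"]); T=np.eye(4)
        T[:3,:3]=a if a.shape==(3,3) else q2R(a); T[:3,3]=p["position"]
    return im,d,K,T
def save(im,n): cv2.imwrite("pics/"+n,im[:,:,::-1])
def cloud(d,K,T):
    v,u=np.mgrid[0:d.shape[0],0:d.shape[1]]
    P=np.stack([(u-K[0,2])/K[0,0]*d,(v-K[1,2])/K[1,1]*d,d],-1)
    W=P@T[:3,:3].T+T[:3,3]; W[d<=0]=np.nan
    return W
E
python3 - <<'E'
from h import *
print(ctrl.get_obs())
for n in ("scene","top"):
    im,d,K,T=cam(n); save(im,n+"0.png"); np.savez("pics/%s0.npz"%n,im=im,d=d,K=K,T=T); print(n,K.round(1).tolist(),T.round(3).tolist(),ctrl.camera_params(n)["attitude"])
E
```

```text
pics
{'time_s': 0.0, 'q': array([ 9.44663694e-01,  1.81503475e-01,  1.60798747e+00,  2.12294279e-05,
        1.35377780e+00, -2.06306457e-01]), 'dq': array([ 0.00091101, -0.0001142 , -0.00050349, -0.00096323,  0.00275323,
        0.00035541]), 'joint_efforts': array([-1.08690856e-03, -4.44851911e+01, -3.51337516e+01, -2.51843312e-04,
        8.97186517e-03, -3.22292840e-05]), 'eef_pos': array([0.23405134, 0.52465861, 0.24741516]), 'eef_rot': array([ 2.92742840e-04,  8.38929357e-01,  5.44239683e-01, -7.85321353e-04]), 'wrist_force': array([-0.17691649,  0.19187653,  0.29135034]), 'torque': array([-0.01187658,  0.03783208,  0.03202369]), 'opening': 0.9955424529152046}
scene [[496.3, 0.0, 317.8], [0.0, 496.3, 238.3], [0.0, 0.0, 1.0]] [[-0.432, 0.761, -0.484, 1.225], [0.902, 0.364, -0.233, 0.272], [-0.001, -0.537, -0.844, 1.241], [0.0, 0.0, 0.0, 1.0]] [-0.14841994  0.51183145  0.81233647 -0.23687456]
top [[567.1, 0.0, 315.0], [0.0, 567.1, 234.9], [0.0, 0.0, 1.0]] [[-0.023, -0.992, 0.121, 0.392], [-0.999, 0.021, -0.025, -0.029], [0.022, -0.121, -0.992, 1.414], [0.0, 0.0, 0.0, 1.0]] [ 0.03456101 -0.69790516  0.71353427 -0.05101741]
```

View pics/scene0.png

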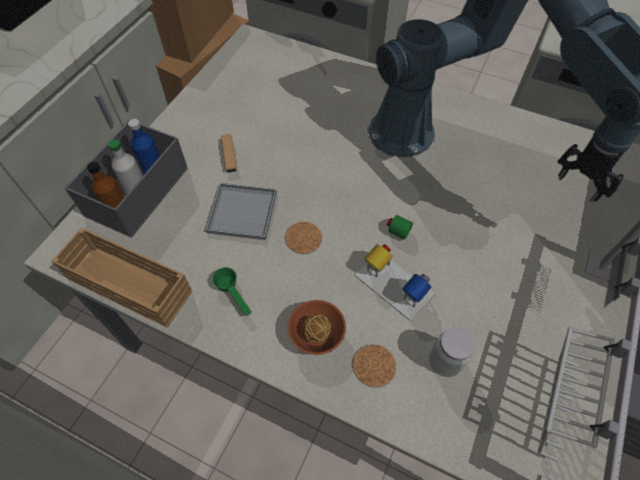

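View pics/top0.png

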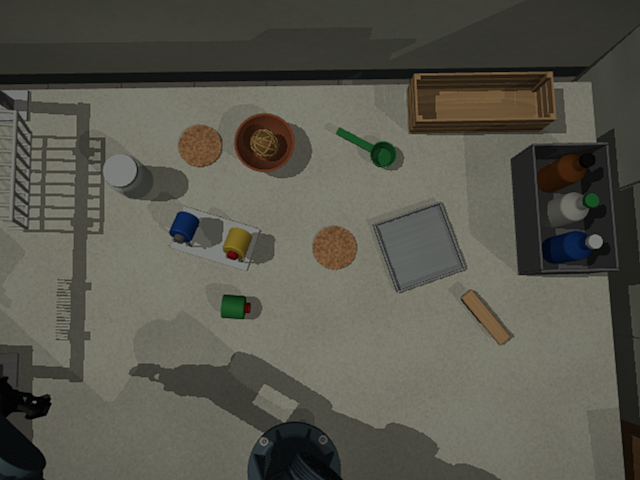

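The top view shows a yellow mould with a red button at px (237,242), the blue spare at (184,228) and a green mould-like decoy with a red button at (235,306). The mats are at (334,247), the nearer one, and (200,146). The tray is at (419,246). I choose the yellow mould at (237,242).

```bash
cat > m.py <<'E'
from h import *
z=np.load("pics/top0.npz"); im,d,K,T=z["im"],z["d"],z["K"],z["T"]
W=cloud(d,K,T); hsv=cv2.cvtColor(im,cv2.COLOR_RGB2HSV)
def ray(u,v,h):
    r=T[:3,:3]@np.array([(u-K[0,2])/K[0,0],(v-K[1,2])/K[1,1],1]); return T[:3,3]+r*(h-T[2,3])/r[2]
def mask(lo,hi,roi,minh=None):
    m=cv2.inRange(hsv,np.array(lo),np.array(hi)); k=np.zeros_like(m); u0,v0,u1,v1=roi; k[v0:v1,u0:u1]=m[v0:v1,u0:u1]; return k
def blob(m):
    c=max(cv2.findContours(m,cv2.RETR_EXTERNAL,cv2.CHAIN_APPROX_NONE)[0],key=cv2.contourArea); return c
E
python3 - <<'E'
from m import *
print("table z",np.nanmedian(W[330:350,330:400,2]))
ye=mask((20,100,60),(35,255,255),(200,200,270,290)); re=mask((0,120,60),(10,255,255),(215,240,250,270))
bl=mask((100,100,40),(130,255,255),(160,200,210,250))
for n,m in(("yel",ye),("red",re),("blue",bl)):
    c=blob(m); print(n,cv2.contourArea(c),cv2.minAreaRect(c),np.nanmedian(W[m>0],0).round(4), np.nanpercentile(W[m>0],[2,98],axis=0).round(3).tolist())
# mat
mt=mask((5,80,60),(20,255,255),(305,220,365,275)); c=blob(mt); (u,v),_,_=e=cv2.fitEllipse(c); print("mat",e,ray(u,v,.005).round(4), np.nanmedian(W[mt>0][:,2]))
for roi in [(305,220,365,275)]:
    pass
# tray: rim points z .01-.03
sub=np.zeros(d.shape,bool); sub[190:300,360:480]=True
h=W[...,2]; print("tray floor z",np.nanmedian(h[235:260,400:440]))
rim=sub&(h>.012)&(h<.03); P=W[rim][:,:2]; print(len(P)); r=cv2.minAreaRect(P.astype(np.float32)); print("tray",r)
# tray by edges
s=cv2.resize(im[180:310,150:480],None,fx=2.4,fy=2.4,interpolation=cv2.INTER_CUBIC); save(s,"crop_top.png")
# rack: white plate
rk=np.zeros(d.shape,bool); rk[195:280,160:270]=True
m2=(rk&(h>.003)&(h<.010)); print(m2.sum())
mw=mask((0,0,150),(180,40,255),(160,195,270,280)); print("white",mw.sum()/255)
c=blob(mw); print(cv2.minAreaRect(c))
s=cv2.resize(im[195:280,160:270],None,fx=6,fy=6,interpolation=cv2.INTER_CUBIC); save(s,"crop_rack.png")
E
```

```text
table z 0.0008972651160602529
yel 516.5 ((237.1034393310547, 242.24136352539062), (23.397611618041992, 28.225690841674805), 21.801406860351562) [0.5409 0.1186 0.0924] [[0.509, 0.093, 0.069], [0.571, 0.152, 0.107]]
red 45.0 ((231.60003662109375, 254.70001220703125), (9.17060375213623, 7.273237705230713), 18.43494987487793) [0.5092 0.1333 0.0908] [[0.501, 0.126, 0.061], [0.519, 0.148, 0.097]]
blue 484.0 ((183.71096801757812, 225.49879455566406), (23.01409912109375, 27.113178253173828), 20.2248592376709) [0.5821 0.2429 0.0939] [[0.553, 0.22, 0.074], [0.612, 0.275, 0.107]]
mat ((334.2342834472656, 247.26431274414062), (42.432498931884766, 43.17318344116211), 112.11000061035156) [ 0.5308 -0.1117  0.005 ] 0.006152903826951217
tray floor z 0.005291670786777614
650
tray ((0.5247201919555664, -0.32425081729888916), (0.332738995552063, 0.18195290863513947), 17.857053756713867)
3301
white 0.0Traceback (most recent call last):
  File "<stdin>", line 21, in <module>
  File "m.py", line 9, in blob
    c=max(cv2.findContours(m,cv2.RETR_EXTERNAL,cv2.CHAIN_APPROX_NONE)[0],key=cv2.contourArea); return c
ValueError: max() iterable argument is empty
```

View pics/crop_top.png

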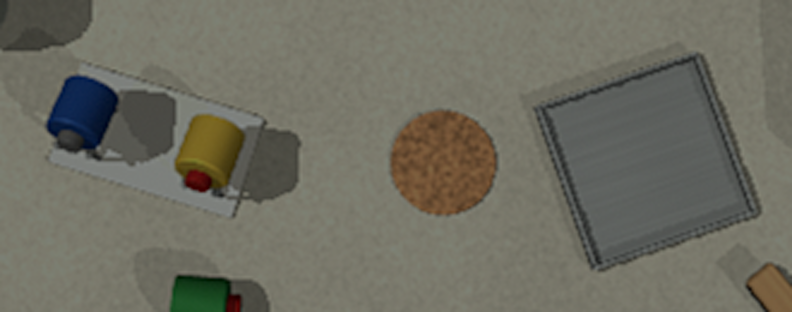

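Run:
```python
from m import *
h=W[...,2]
def rect(sub,lo,hi,pl):
    m=(sub&(h>lo)&(h<hi)).astype(np.uint8); m=cv2.morphologyEx(m,cv2.MORPH_CLOSE,np.ones((5,5)))
    c=blob(m*255)[:,0,:]; 
    P=np.array([ray(u,v,pl)[:2] for u,v in c]).astype(np.float32); return cv2.minAreaRect(P),cv2.boxPoints(cv2.minAreaRect(P)).round(4).tolist(),cv2.boundingRect(c)
s=np.zeros(d.shape,bool); s[190:300,360:470]=True; print("tray",rect(s,.0035,.03,.018))
s=np.zeros(d.shape,bool); s[195:285,155:275]=True; print("rack",rect(s,.0035,.2,.006))
# mould upper surface: ridge line; fit plane-less: cylinder fit
from scipy.optimize import least_squares
for n,m in(("yel",mask((20,100,60),(35,255,255),(200,200,270,290))),("blue",mask((100,100,40),(130,255,255),(160,200,210,250)))):
    m=cv2.erode(m,np.ones((3,3),np.uint8)); P=W[m>0]; P=P[~np.isnan(P).any(1)]
    def f(p):
        a=np.array([np.cos(p[3])*np.cos(p[4]),np.sin(p[3])*np.cos(p[4]),-np.sin(p[4])]); q=P-p[:3]; q=q-np.outer(q@a,a); return np.linalg.norm(q,axis=1)-.0285
    r=least_squares(lambda p:np.r_[f(p),(p[0]-P[:,0].mean())],[P[:,0].mean(),P[:,1].mean(),.075,-.32,.35],loss="soft_l1",f_scale=.002); a=r.x
    A=np.array([np.cos(a[3])*np.cos(a[4]),np.sin(a[3])*np.cos(a[4]),-np.sin(a[4])]); t=(P-a[:3])@A
    print(n,r.x.round(4),np.abs(f(r.x)).mean(),np.percentile(t,[2,98]), "mid",(a[:3]+A*np.percentile(t,[2,98]).mean()).round(4))
sc=cv2.resize(im[195:280,160:270],None,fx=6,fy=6,interpolation=cv2.INTER_CUBIC); save(sc,"crop_rack.png")
z=np.load("pics/scene0.npz");i=z["im"];save(cv2.resize(i[200:330,340:450],None,fx=4.5,fy=4.5,interpolation=cv2.INTER_CUBIC),"crop_rack_s.png")
```

```text
tray (((0.5339711308479309, -0.3125951290130615), (0.2776234447956085, 0.2729266285896301), 88.66606903076172), [[0.39430001378059387, -0.448199987411499], [0.6672000288963318, -0.4544999897480011], [0.6736000180244446, -0.1770000010728836], [0.4007999897003174, -0.17059999704360962]], (360, 190, 110, 110))
rack (((0.5572797656059265, 0.1872454434633255), (0.298982173204422, 0.22356387972831726), 88.89832305908203), [[0.4426000118255615, 0.039900001138448715], [0.6661999821662903, 0.035599999129772186], [0.6718999743461609, 0.3346000015735626], [0.44839999079704285, 0.33889999985694885]], (155, 195, 120, 90))
yel [ 0.5416  0.122   0.0699 -0.3212  0.3081] 0.0024495994496575445 [-0.0283299  0.0190198] mid [0.5374 0.1234 0.0713]
blue [ 0.5828  0.2474  0.0708 -0.2981  0.3042] 0.0024339276099857687 [-0.02811581  0.01978376] mid [0.579  0.2485 0.072 ]
```

View pics/crop_rack_s.png

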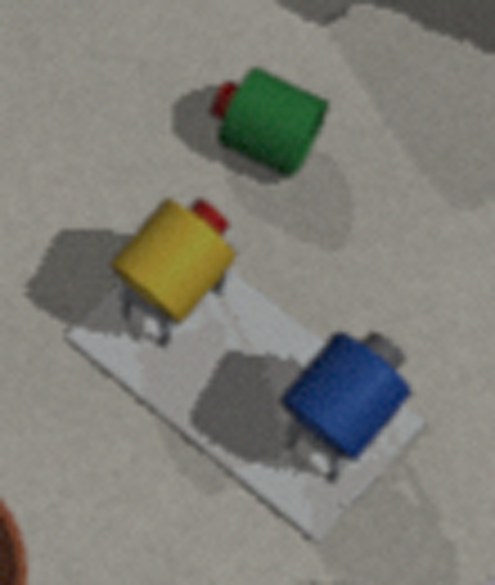

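View pics/crop_rack.png

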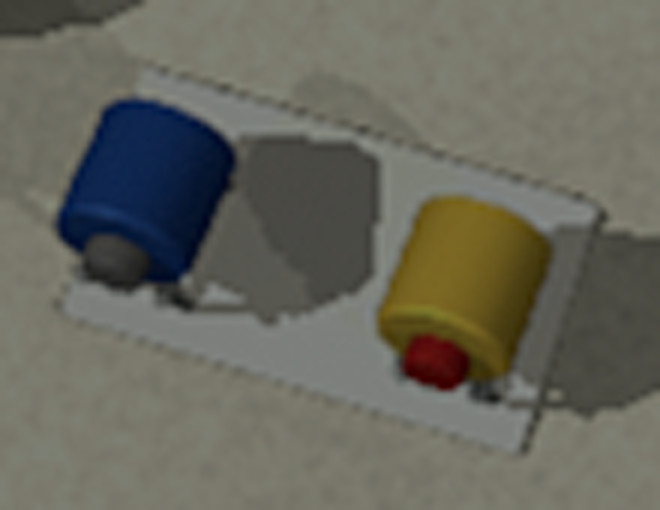

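The crop confirms yellow body with a red button at crop (435,360), in the rack's right bay. The mouth faces away from the robot. Next I compute poses from the corners.

Run:
```python
from m import *
C=np.array([ray(u,v,.006) for u,v in [(183.3,205.8),(260.5,229.5),(247,270.3),(170,246.2)]]); print("rack",C.mean(0).round(4),[np.linalg.norm(C[i]-C[i-1]).round(4) for i in range(4)], "ydir",np.degrees(np.arctan2(-(C[0]-C[1])[0],(C[0]-C[1])[1])),np.degrees(np.arctan2(-(C[3]-C[2])[0],(C[3]-C[2])[1])))
C=np.array([ray(u,v,.018) for u,v in [(373.75,223.75),(441.7,203.75),(466.7,268.75),(398.75,292.5)]]); print("tray",C.mean(0).round(4),[np.linalg.norm(C[i]-C[i-1]).round(4) for i in range(4)]); e=C[0]-C[3]; print(np.degrees(np.arctan2(e[1],e[0])), C.round(3).tolist())
print(ray(437/6+160,360/6+195,.085))
o=ctrl.get_obs(); Rm=q2R(o["eef_rot"]); print(Rm.round(4)); print(ctrl.camera_params("wrist"))
```

```text
rack [0.5606 0.1845 0.006 ] [np.float64(0.1061), np.float64(0.2026), np.float64(0.107), np.float64(0.2006)] ydir -18.370569133826773 -18.618584674783147
tray [ 0.5258 -0.3248  0.018 ] [np.float64(0.1806), np.float64(0.1791), np.float64(0.173), np.float64(0.1798)]
17.88438686873638 [[0.586, -0.211, 0.018], [0.633, -0.384, 0.018], [0.469, -0.438, 0.018], [0.414, -0.267, 0.018]]
[0.50973635 0.13138361 0.085     ]
[[ 4.075e-01  9.132e-01 -9.000e-04]
 [ 9.132e-01 -4.075e-01 -1.300e-03]
 [-1.500e-03 -3.000e-04 -1.000e+00]]
{'mtx': array([[369.8472143 ,   0.        , 319.36244168],
       [  0.        , 369.8472143 , 235.73771365],
       [  0.        ,   0.        ,   1.        ]]), 'tool_from_camera': array([[ 9.99999785e-01, -6.50833088e-04, -8.57917982e-05,
        -8.74716086e-04],
       [ 6.48313889e-04,  9.58587505e-01,  2.84797428e-01,
        -7.10784073e-02],
       [-1.03116644e-04, -2.84797422e-01,  9.58587720e-01,
        -1.26119723e-01],
       [ 0.00000000e+00,  0.00000000e+00,  0.00000000e+00,
         1.00000000e+00]])}
```

Call:
{"name": "servo_tool", "arguments": {
  "increments": "0 0 0 -0.099 1; -3.17 4.62 0 0 1; -3.17 4.62 0 0 1; -3.17 4.62 0 0 1; -3.17 4.62 0 0 1; -3.17 4.62 0 0 1; -3.17 4.62 0 0 1; -3.17 4.62 0 0 1; -3.17 4.62 0 0 1; -3.17 4.62 0 0 1"
}}

```text
time_s: 1.35
eef_pos: [0.5396, 0.1216, 0.248]
eef_rot: [-0.0, 0.811, 0.585, -0.0]
wrist_force: [0.2, 0.5, 0.4]
opening: 1.0
```

Run:
```python
from h import *
im,d,K,T=cam("wrist"); o=ctrl.get_obs(); print(o["eef_pos"],o["time_s"],o["wrist_force"]); Rm=q2R(o["eef_rot"]); print(Rm.round(3).tolist()); save(im,"w1.png"); np.savez("pics/w1.npz",im=im,d=d,K=K,T=T)
```

```text
[0.54335997 0.11610593 0.24809333] 1.4 [ 2.32174278 -5.07429295  0.13200305]
[[0.319, 0.948, 0.002], [0.948, -0.319, -0.004], [-0.003, 0.003, -1.0]]
```

View pics/w1.png

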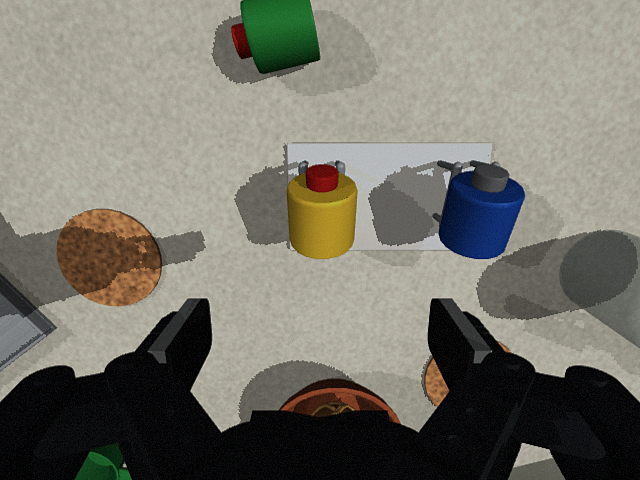

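The wrist view shows the yellow mould with its red button up at (322,178) and body at (322,215). The blue spare is at (485,210), and the mouth points image-down, which is tool +y. I refine its pose from this view.

```bash
cat > fit.py <<'E'
from h import *
from scipy.optimize import least_squares
def cyl(im,d,K,T,roi,lo=(20,100,60),hi=(35,255,255),yaw=-.32,el=.35):
    W=cloud(d,K,T); hsv=cv2.cvtColor(im,cv2.COLOR_RGB2HSV); m=cv2.inRange(hsv,np.array(lo),np.array(hi)); u0,v0,u1,v1=roi
    k=np.zeros_like(m);k[v0:v1,u0:u1]=m[v0:v1,u0:u1];k=cv2.erode(k,np.ones((3,3),np.uint8))
    P=W[k>0];P=P[~np.isnan(P).any(1)]
    ax=lambda p:np.array([np.cos(p[3])*np.cos(p[4]),np.sin(p[3])*np.cos(p[4]),-np.sin(p[4])])
    def f(p):
        a=ax(p);q=P-p[:3];q=q-np.outer(q@a,a);return np.linalg.norm(q,axis=1)-.0285
    c=P.mean(0)
    r=least_squares(lambda p:np.r_[f(p),((p[:3]-c)@ax(p))*3],[*c[:2],c[2]-.02,yaw,el],loss="soft_l1",f_scale=.001)
    a=ax(r.x);t=(P-r.x[:3])@a;q=np.percentile(t,[1,99])
    return r.x,a,P,q,np.abs(f(r.x)).mean()
E
python3 - <<'E'
from fit import *
z=np.load("pics/w1.npz");im,d,K,T=[z[k] for k in("im","d","K","T")]
x,a,P,q,e=cyl(im,d,K,T,(270,150,370,270)); print("yaw,elev",np.degrees(x[3:]),"len",q,"base",(x[:3]+a*q[0]).round(4),"mouth",(x[:3]+a*q[1]).round(4),"res",e)
W=cloud(d,K,T);hsv=cv2.cvtColor(im,cv2.COLOR_RGB2HSV);m=cv2.inRange(hsv,(0,120,60),(8,255,255));m[:150]=0;m[200:]=0
print("red",np.nanmedian(W[m>0],0),np.nanpercentile(W[m>0],[5,95],axis=0).round(4).tolist(), W[215,322],W[250,322])
print(ctrl.get_obs()["eef_pos"])
for n,(u,v) in {"railtip1":(303,165),"railtip2":(340,165),"plate":(290,150)}.items(): print(n,W[v,u].round(3))
save(cv2.resize(im[135:265,270:510],None,fx=3.3,fy=3.3,interpolation=cv2.INTER_CUBIC),"w1c.png")
E
```

```text
yaw,elev [-18.41045012  18.24477668] len [-0.01998429  0.0321914 ] base [0.5142 0.1309 0.078 ] mouth [0.5612 0.1153 0.0617] res 0.0018661325394856484
red [0.50811965 0.13305994 0.09053482] [[0.5004, 0.1233, 0.0781], [0.5168, 0.143, 0.0947]] [0.53356259 0.12463317 0.10207461] [0.56362048 0.11476719 0.09098021]
[0.54335997 0.11610593 0.24809333]
railtip1 [0.497 0.12  0.058]
railtip2 [0.507 0.15  0.058]
plate [0.484 0.109 0.006]
```

View pics/w1c.png

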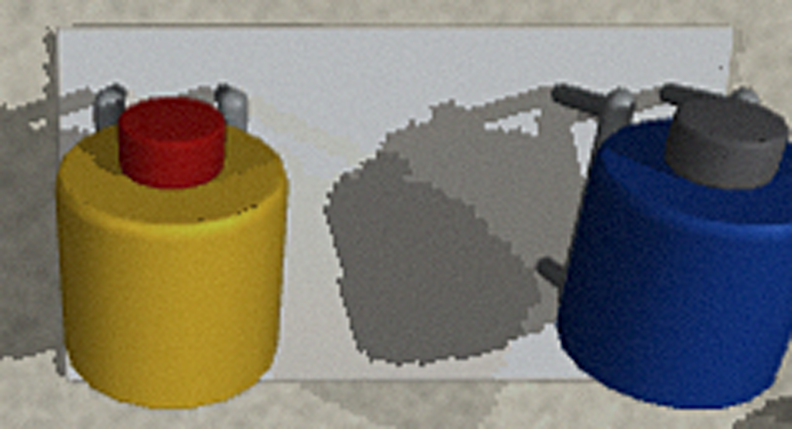

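Call:
{"name": "servo_tool", "arguments": {
  "increments": "0.24 -1.6 2.2 0 1; 0.24 -1.6 2.2 0 1; 0 0 2.2 0 1; 0 0 2.2 0 1; 0 0 0 0 1"
}}

```text
time_s: 2.02
eef_pos: [0.5083, 0.138, 0.1583]
eef_rot: [-0.001, 0.811, 0.585, -0.002]
wrist_force: [-0.3, 0.0, 0.4]
opening: 0.998
```

Run:
```python
from fit import *
im,d,K,T=cam("wrist"); o=ctrl.get_obs(); print(o["eef_pos"],o["time_s"],o["wrist_force"]); Rm=q2R(o["eef_rot"])
save(im,"w2.png")
x,a,P,q,e=cyl(im,d,K,T,(200,60,440,360)); print("yaw,elev",np.degrees(x[3:]),"len",q,"base",(x[:3]+a*q[0]).round(4),"mouth",(x[:3]+a*q[1]).round(4),"res",e)
for n,p in(("base",x[:3]+a*q[0]),("mid",x[:3]+a*q.mean())): print(n,(Rm.T@(p-o["eef_pos"])).round(4))
```

```text
[0.50935966 0.13797931 0.15969205] 2.075 [-0.43743872  0.67771689  0.98578318]
yaw,elev [-18.30647356  16.96330414] len [-0.01690994  0.03487251] base [0.5137 0.131  0.0774] mouth [0.5607 0.1154 0.0623] res 0.0026631882547695487
base [-0.0052  0.0065  0.0822]
mid [-0.0052  0.0312  0.0898]
```

View pics/w2.png

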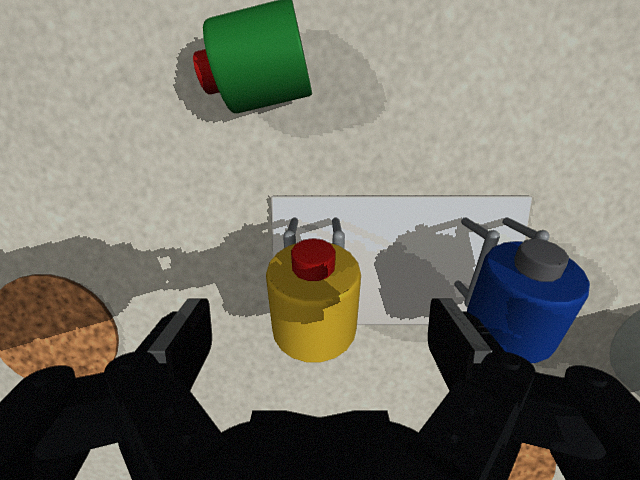

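The wrist view shows the mould at (313,310), between the finger planes and slightly left. The base centre is at tool (-5, +6.5) mm. I centre and descend.

Call:
{"name": "servo_tool", "arguments": {
  "increments": "-0.52 0.75 1.5 0 1; 0 0 2.5 0 1; 0 0 2.5 0 1; 0 0 1.5 0 1; 0 0 0 0 1; 0 0 0 0 1"
}}

```text
time_s: 2.82
eef_pos: [0.5164, 0.1305, 0.0811]
eef_rot: [0.0, 0.811, 0.585, 0.001]
wrist_force: [-0.1, -0.5, -0.4]
opening: 1.0
```

Call:
{"name": "servo_tool", "arguments": {
  "increments": "0 0 0 0 0.66; 0 0 0 0 0.66; 0 0 0 0 0.66; 0 0 0 0 0.66"
}}

```text
time_s: 3.32
eef_pos: [0.5164, 0.1311, 0.0816]
eef_rot: [0.0, 0.811, 0.585, 0.001]
wrist_force: [-1.2, 1.7, 4.8]
opening: 0.662
```

Run:
```python
from fit import *
im,d,K,T=cam("wrist"); o=ctrl.get_obs(); print(o["eef_pos"],o["time_s"],o["wrist_force"],o["opening"]); 
save(im,"w3.png")
im,d,K,T=cam("scene");save(cv2.resize(im[190:330,320:460],None,fx=4,fy=4,interpolation=cv2.INTER_CUBIC),"s3.png")
```

```text
[0.516383   0.13115155 0.08157174] 3.375 [-0.90793418  1.29592784  5.02387542] 0.665098990288715
```

View pics/w3.png

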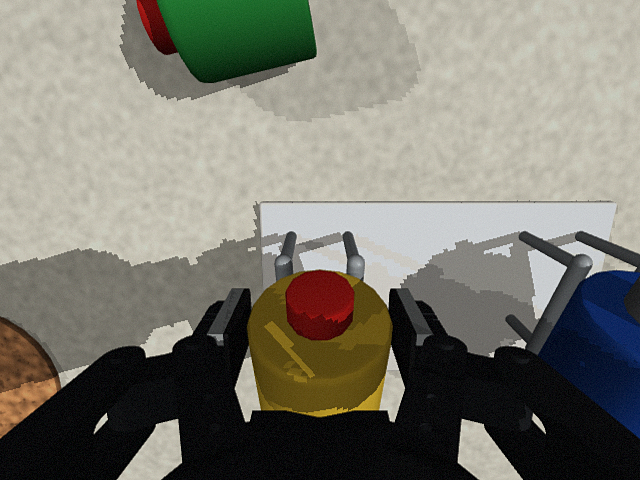

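View pics/s3.png

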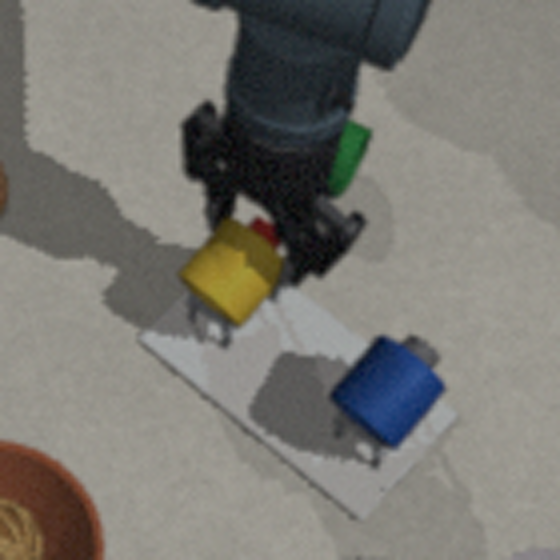

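Call:
{"name": "servo_tool", "arguments": {
  "increments": "0 0 0 0 0.63; 0.0 0.40 -0.24 0 0.63; 0 0.40 -0.24 0 0.63; 0 0.43 -0.18 0 0.63; 0 0.43 -0.17 0 0.63; 0 0 0 0 0.63"
}}

```text
time_s: 4.18
eef_pos: [0.5277, 0.1274, 0.0897]
eef_rot: [-0.003, 0.811, 0.585, -0.003]
wrist_force: [-18.6, 6.0, 20.0]
opening: 0.641
```

```bash
cat > look.py <<'E'
import sys
from fit import *
n=sys.argv[1]
o=ctrl.get_obs(); print(o["eef_pos"].round(4),o["time_s"],o["wrist_force"].round(1),o["opening"])
im,d,K,T=cam("wrist"); a=cv2.resize(im[160:480,120:520],(500,400))
im,d,K,T=cam("scene"); r=[int(v) for v in sys.argv[2].split(",")] if len(sys.argv)>2 else [320,190,460,330]
b=cv2.resize(im[r[1]:r[3],r[0]:r[2]],(300,400) if 0 else (300,300),interpolation=cv2.INTER_CUBIC)
c=np.zeros((400,800,3),np.uint8); c[:,:500]=a; c[:300,500:]=b
save(c,n)
E
python3 look.py l4.png
```

```text
[0.5277 0.1274 0.0897] 4.175 [-18.6   6.   20. ] 0.6409282002546809
```

View pics/l4.png

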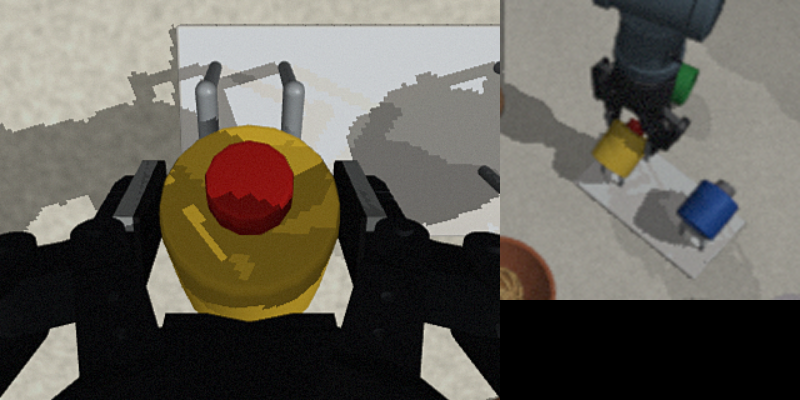

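Call:
{"name": "servo_tool", "arguments": {
  "increments": "0 0.45 -0.25 0 0.63; 0 0.46 -0.12 0 0.63; 0 0.47 -0.06 0 0.63; 0 0.47 0 0 0.63; 0 0 0 0 0.63"
}}

```text
time_s: 4.9
eef_pos: [0.5483, 0.1209, 0.0952]
eef_rot: [-0.001, 0.811, 0.585, -0.0]
wrist_force: [-10.8, 5.0, 18.9]
opening: 0.645
```

```bash
python3 look.py l5.png
```

```text
[0.5483 0.1209 0.0952] 4.9 [-10.8   5.   18.9] 0.6446940033096403
```

View pics/l5.png

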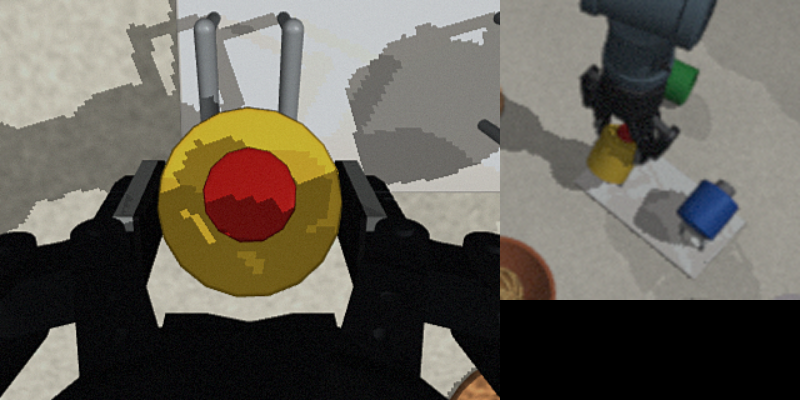

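The base now faces the camera: yellow disc at crop (250,205), red button at its centre. I measure the tilt from depth.

```bash
cat > base.py <<'E'
from fit import *
def base(pr=True):
    o=ctrl.get_obs(); im,d,K,T=cam("wrist"); W=cloud(d,K,T); hsv=cv2.cvtColor(im,cv2.COLOR_RGB2HSV); Rm=q2R(o["eef_rot"])
    y=cv2.inRange(hsv,(20,100,30),(35,255,255)); y=cv2.erode(y,np.ones((5,5),np.uint8))
    r=cv2.inRange(hsv,(0,120,40),(8,255,255)); 
    n,l,st,ce=cv2.connectedComponentsWithStats(r); i=1+np.argmax(st[1:,4]*(np.hypot(*(ce[1:]-[320,300]).T)<150)); r=cv2.erode((l==i).astype(np.uint8),np.ones((5,5),np.uint8))
    for nm,m in(("base",y),("button",r)):
        P=W[m>0];P=P[~np.isnan(P).any(1)]; P=P[np.abs(P[:,2]-np.median(P[:,2]))<.03]
        for _ in range(4):
            c=P.mean(0);s,v=np.linalg.svd(P-c,full_matrices=False)[1:]; nn=v[2]*np.sign(v[2][2]); P=P[np.abs((P-c)@nn)<.002]
        t=Rm.T@nn; print(nm,len(P),"c",c.round(4),"n_tool",t.round(3),"tilt about x deg",np.degrees(np.arctan2(t[1],-t[2])).round(1),"c_tool",(Rm.T@(c-o["eef_pos"])).round(4))
    print(o["eef_pos"].round(4),o["time_s"],o["wrist_force"].round(1),round(o["opening"],3))
    return im
if __name__=="__main__": base()
E
python3 base.py
```

```text
base 11265 c [0.5466 0.1204 0.0994] n_tool [-0.002 -0.538 -0.843] tilt about x deg -32.6 c_tool [-0.001  -0.0013 -0.0042]
button 1444 c [0.5354 0.1243 0.1073] n_tool [-0.002 -0.546 -0.838] tilt about x deg -33.1 c_tool [-0.0008 -0.0133 -0.0121]
[0.5482 0.1209 0.0952] 5.0 [-9.9  4.  18. ] 0.646
```

Call:
{"name": "servo_tool", "arguments": {
  "increments": "0 0.46 0.0 0 0.63; 0 0.46 0.04 0 0.63; 0 0.46 0.1 0 0.63; 0 0.46 0.12 0 0.63; 0 0.3 0.12 0 0.63; 0 0 0 0 0.63"
}}

```text
time_s: 5.8
eef_pos: [0.5716, 0.1139, 0.0928]
eef_rot: [0.001, 0.811, 0.585, 0.003]
wrist_force: [-3.0, 5.8, 17.3]
opening: 0.644
```

```bash
python3 base.py; python3 look.py l6.png
```

```text
base 6351 c [0.5676 0.1139 0.0988] n_tool [ 0.001 -0.151 -0.988] tilt about x deg -8.7 c_tool [-0.0012 -0.0037 -0.006 ]
button 717 c [0.5601 0.1167 0.1111] n_tool [ 0.018 -0.106 -0.994] tilt about x deg -6.1 c_tool [-0.0009 -0.0117 -0.0183]
[0.5716 0.1139 0.0928] 5.8 [-3.   5.8 17.3] 0.644
[0.5715 0.1139 0.0928] 5.85 [-2.7  5.  16.9] 0.6434468100536485
```

View pics/l6.png

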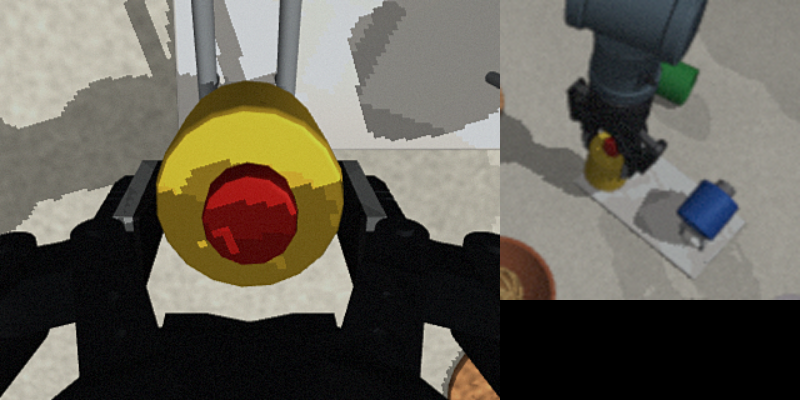

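Call:
{"name": "servo_tool", "arguments": {
  "increments": "0 0 -0.5 0 0.58; 0 0 -2 0 0.58; 0 0 -3 0 0.58; 0 0 -3 0 0.58; 0 0 -1.5 0 0.58; 0 0 0 0 0.58"
}}

```text
time_s: 6.7
eef_pos: [0.57, 0.1127, 0.1905]
eef_rot: [0.001, 0.811, 0.585, 0.001]
wrist_force: [-0.3, 0.0, -2.3]
opening: 0.64
```

```bash
python3 base.py
```

```text
base 10900 c [0.5628 0.114  0.1956] n_tool [-0.002 -0.216 -0.976] tilt about x deg -12.5 c_tool [-0.001  -0.0073 -0.0052]
button 1227 c [0.5575 0.1159 0.2078] n_tool [-0.003 -0.21  -0.978] tilt about x deg -12.1 c_tool [-0.0008 -0.0129 -0.0173]
[0.57   0.1127 0.1905] 6.7 [-0.3  0.  -2.3] 0.64
```

Call:
{"name": "servo_tool", "arguments": {
  "increments": "-2.4 0.55 0 0 0.58; -4.8 1.08 0 0 0.58; -5.4 1.2 0 0 0.58; -5.4 1.2 0 0 0.58; -5.4 1.2 0 0 0.58; -5.4 1.2 0 0 0.58; -5.4 1.2 0 0 0.58; -4.8 1.08 0 0 0.58; -3.0 0.7 0 0 0.58; -0.93 0.24 0 0 0.58"
}}

```text
time_s: 8.0
eef_pos: [0.5241, -0.3264, 0.1871]
eef_rot: [-0.001, 0.812, 0.584, -0.0]
wrist_force: [-0.8, 1.3, -1.6]
opening: 0.642
```

```bash
python3 base.py; python3 look.py l7.png 180,150,320,290
```

```text
base 10928 c [ 0.5168 -0.325   0.1922] n_tool [-0.003 -0.215 -0.977] tilt about x deg -12.4 c_tool [-0.001  -0.0074 -0.0051]
button 1219 c [ 0.5121 -0.3235  0.2045] n_tool [-0.002 -0.21  -0.978] tilt about x deg -12.1 c_tool [-0.0011 -0.0124 -0.0174]
[ 0.5241 -0.3264  0.1871] 8.0 [-0.8  1.3 -1.6] 0.642
[ 0.5243 -0.3265  0.1873] 8.05 [-0.3 -0.4 -1.7] 0.6413465622382277
```

View pics/l7.png

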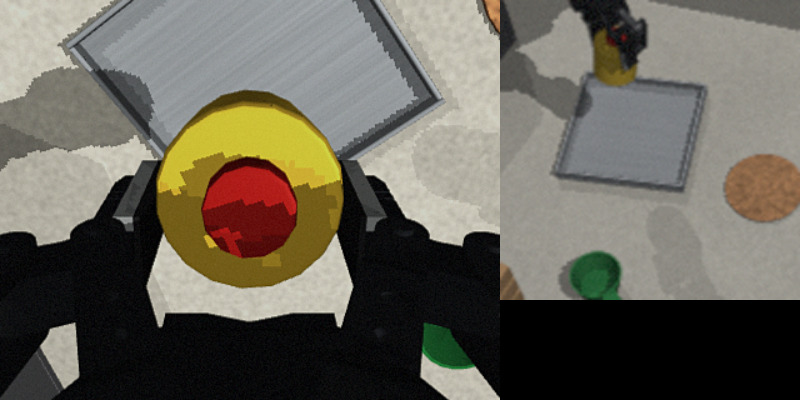

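Run:
```python
from fit import *
im,d,K,T=cam("wrist")
for u,v in [(176,193.6),(472,238)]:
    r=T[:3,:3]@np.array([(u-K[0,2])/K[0,0],(v-K[1,2])/K[1,1],1]); print((T[:3,3]+r*(.018-T[2,3])/r[2]).round(4))
```

```text
[ 0.47   -0.4286  0.018 ]
[ 0.5826 -0.2096  0.018 ]
```

Call:
{"name": "servo_tool", "arguments": {
  "increments": "0 0 2 0 0.58; 0 0 3 0 0.58; 0 0 3 0 0.58; 0 0 2.5 0 0.58; 0 0 1.5 0 0.58; 0 0 0.5 0 0.6; 0 0 0 0 0.6"
}}

```text
time_s: 9.07
eef_pos: [0.5257, -0.325, 0.0643]
eef_rot: [0.0, 0.811, 0.585, 0.0]
wrist_force: [-0.8, 0.5, -1.2]
opening: 0.642
```

Call:
{"name": "servo_tool", "arguments": {
  "increments": "0 0.1 0.3 0 0.63; 0 0.3 0.3 0 0.63; 0 0.3 0.1 0 0.63; 0 0.3 0.1 0 0.63; 0 0 0 0 0.63"
}}

```text
time_s: 9.7
eef_pos: [0.5351, -0.3284, 0.0564]
eef_rot: [0.0, 0.811, 0.585, -0.0]
wrist_force: [-1.2, 0.9, 1.5]
opening: 0.646
```

```bash
python3 base.py
```

```text
base 9888 c [ 0.5285 -0.3273  0.0617] n_tool [-0.002 -0.189 -0.982] tilt about x deg -10.9 c_tool [-0.001  -0.0066 -0.0054]
button 1465 c [ 0.5243 -0.3259  0.0743] n_tool [-0.003 -0.177 -0.984] tilt about x deg -10.2 c_tool [-0.0011 -0.011  -0.0179]
[ 0.5351 -0.3284  0.0564] 9.7 [-1.2  0.9  1.5] 0.646
```

Call:
{"name": "servo_tool", "arguments": {
  "increments": "0 0.15 0.2 0 0.64; 0 0.15 0.2 0 0.64; 0 0.1 0.2 0 0.64; 0 0 0.1 0 0.64; 0 0 0 0 0.64"
}}

```text
time_s: 10.38
eef_pos: [0.5416, -0.3303, 0.0526]
eef_rot: [0.003, 0.811, 0.585, 0.002]
wrist_force: [0.8, 4.7, 15.3]
opening: 0.643
```

```bash
python3 base.py
```

```text
base 3503 c [ 0.5376 -0.33    0.0588] n_tool [-0.002 -0.125 -0.992] tilt about x deg -7.2 c_tool [-0.0009 -0.0038 -0.0062]
button 724 c [ 0.5326 -0.3284  0.0719] n_tool [ 0.001 -0.033 -0.999] tilt about x deg -1.9 c_tool [-0.001  -0.009  -0.0193]
[ 0.5416 -0.3303  0.0526] 10.375 [ 0.8  4.7 15.3] 0.643
```

Call:
{"name": "servo_tool", "arguments": {
  "increments": "0 0 -0.1 0 0.67; 0 0 -0.1 0 0.69; 0 0 0 0 0.72; 0 0 0 0 0.85; 0 0 0 0 1; 0 0 0 0 1"
}}

```text
time_s: 11.18
eef_pos: [0.5386, -0.3295, 0.0509]
eef_rot: [-0.0, 0.811, 0.585, -0.0]
wrist_force: [0.2, -0.7, -0.5]
opening: 0.999
```

```bash
python3 base.py;  python3 look.py l8.png 180,150,320,290
```

```text
base 2779 c [ 0.5379 -0.3302  0.0578] n_tool [ 0.001 -0.192 -0.981] tilt about x deg -11.1 c_tool [-0.0009 -0.0005 -0.0069]
button 579 c [ 0.5392 -0.3314  0.0715] n_tool [ 0.008  0.01  -1.   ] tilt about x deg 0.6 c_tool [-0.0016  0.0012 -0.0205]
[ 0.5386 -0.3295  0.0509] 11.175 [ 0.2 -0.7 -0.5] 0.999
[ 0.5386 -0.3295  0.051 ] 11.225 [-0.2  0.5 -0.5] 0.9995727816991818
```

View pics/l8.png

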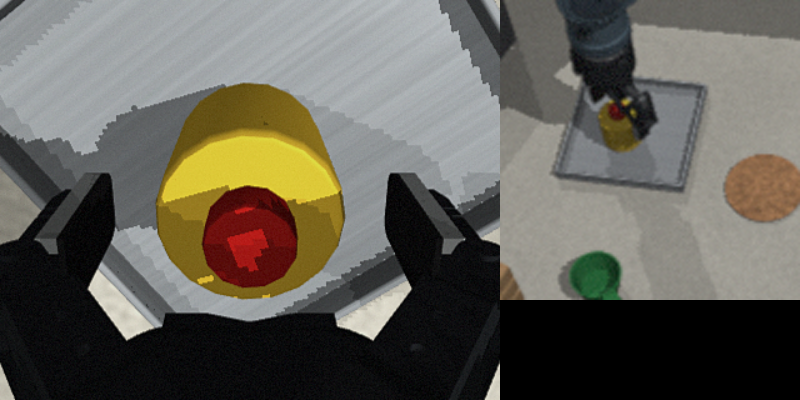

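Call:
{"name": "servo_tool", "arguments": {
  "increments": "0 0 -2 0 1; 0 0 -3 0 1; 0 0 -2 0 0.5; 0 0 0 0 0; 0 0 0 0 0; 0 0 0 0 0; 0 0 0 0 0"
}}

```text
time_s: 12.2
eef_pos: [0.5382, -0.3291, 0.12]
eef_rot: [-0.001, 0.811, 0.585, -0.0]
wrist_force: [-0.4, 0.5, 0.3]
opening: 0.004
```

Run:
```python
from fit import *
o=ctrl.get_obs(); im,d,K,T=cam("wrist"); save(im,"w9.png"); Rm=q2R(o["eef_rot"])
hsv=cv2.cvtColor(im,cv2.COLOR_RGB2HSV);m=cv2.inRange(hsv,(0,120,40),(8,255,255)); m[:100]=0
c=max(cv2.findContours(m,cv2.RETR_EXTERNAL,cv2.CHAIN_APPROX_NONE)[0],key=cv2.contourArea); print(cv2.boundingRect(c),cv2.contourArea(c))
W=cloud(d,K,T); P=W[m>0]; P=P[P[:,2]>.066]; print(len(P),"bbox",np.percentile(((P-o["eef_pos"])@Rm),[1,50,99],axis=0).round(4).tolist())
print(o["eef_pos"],o["opening"],o["wrist_force"])
```

```text
(295, 249, 49, 44) 1318.0
1310 bbox [[-0.0125, -0.0095, 0.0468], [-0.0012, -0.0009, 0.0486], [0.0104, 0.009, 0.0535]]
[ 0.53823332 -0.32908379  0.11999156] 0.0038658819856610092 [-0.39401732  0.48880879  0.28486945]
```

View pics/w9.png

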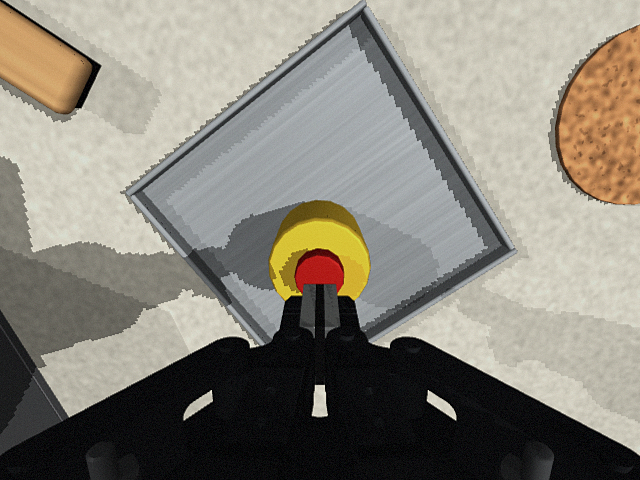

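Call:
{"name": "servo_tool", "arguments": {
  "increments": "-0.1 0.1 1.5 0 0; 0 0 1.2 0 0; 0 0 0.4 0 0; 0 0 0.25 0 0; 0 0 0.25 0 0; 0 0 0.2 0 0"
}}

```text
time_s: 13.0
eef_pos: [0.5395, -0.3309, 0.0836]
eef_rot: [0.0, 0.811, 0.585, 0.0]
wrist_force: [-1.4, 1.5, 1.7]
opening: 0.003
```

Call:
{"name": "servo_tool", "arguments": {
  "increments": "0 0 0.2 0 0; 0 0 0.1 0 0"
}}

```text
time_s: 13.25
eef_pos: [0.5396, -0.3309, 0.0803]
eef_rot: [0.0, 0.811, 0.585, 0.0]
wrist_force: [-1.1, 0.3, 2.2]
opening: -0.002
```

Call:
{"name": "servo_tool", "arguments": {
  "increments": "0 0 0.1 0 0; 0 0 0.1 0 0; 0 0 0.1 0 0"
}}

```text
time_s: 13.62
eef_pos: [0.5396, -0.331, 0.0779]
eef_rot: [0.0, 0.811, 0.585, 0.0]
wrist_force: [-2.6, 3.2, 11.7]
opening: 0.001
```

```bash
python3 look.py l10.png 200,170,270,240; python3 -c "
from h import *
im,d,K,T=cam('wrist');save(im[180:400,180:460].repeat(2,0).repeat(2,1),'w10.png')"
```

```text
[ 0.5396 -0.331   0.0779] 13.625 [-2.6  3.2 11.7] 0.0006065112927145495
```

View pics/w10.png

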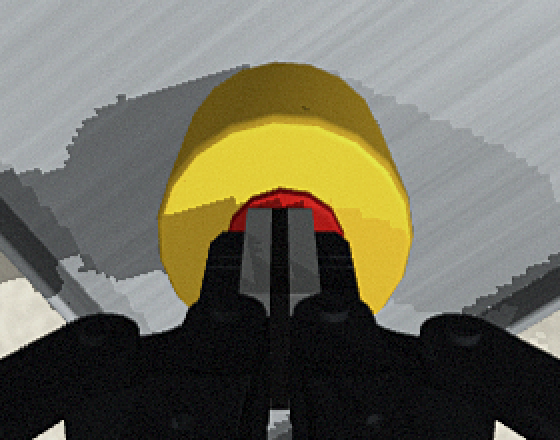

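Call:
{"name": "servo_tool", "arguments": {
  "increments": "0 0 0.1 0 0; 0 0 0.1 0 0"
}}

```text
time_s: 14.02
eef_pos: [0.5398, -0.3311, 0.0776]
eef_rot: [0.0, 0.811, 0.585, -0.0]
wrist_force: [-7.8, 5.9, 22.5]
opening: 0.002
```

Call:
{"name": "servo_tool", "arguments": {
  "increments": "0 0 -0.6 0 0; 0 0 -1 0 0; 0 0 0 0 0; 0 0 0.8 0 0; 0 0 0.2 0 0"
}}

```text
time_s: 14.65
eef_pos: [0.5392, -0.3307, 0.0801]
eef_rot: [-0.0, 0.811, 0.585, -0.0]
wrist_force: [1.1, -0.6, 3.0]
opening: 0.002
```

Call:
{"name": "servo_tool", "arguments": {
  "increments": "0 0 0.2 0 0"
}}

```text
time_s: 14.78
eef_pos: [0.5393, -0.3308, 0.0788]
eef_rot: [-0.0, 0.811, 0.585, -0.0]
wrist_force: [0.3, -0.6, 2.4]
opening: 0.005
```

Call:
{"name": "servo_tool", "arguments": {
  "increments": "0 0 0.2 0 0"
}}

```text
time_s: 14.9
eef_pos: [0.5394, -0.3309, 0.0777]
eef_rot: [0.0, 0.811, 0.585, -0.0]
wrist_force: [-3.4, 2.1, 15.8]
opening: -0.0
```

Call:
{"name": "servo_tool", "arguments": {
  "increments": "0 0 0.1 0 0"
}}

```text
time_s: 15.02
eef_pos: [0.5395, -0.3309, 0.0777]
eef_rot: [0.0, 0.811, 0.585, -0.0]
wrist_force: [-4.5, 3.8, 18.6]
opening: -0.0
```

Call:
{"name": "servo_tool", "arguments": {
  "increments": "0 0 0.1 0 0"
}}

```text
time_s: 15.15
eef_pos: [0.5395, -0.331, 0.0776]
eef_rot: [0.0, 0.811, 0.585, -0.0]
wrist_force: [-7.3, 5.0, 25.1]
opening: -0.0
```

Call:
{"name": "servo_tool", "arguments": {
  "increments": "0 0 0.2 0 0; 0 0 0 0 0"
}}

```text
time_s: 15.4
eef_pos: [0.5397, -0.3311, 0.0774]
eef_rot: [0.0, 0.811, 0.585, -0.0]
wrist_force: [-10.4, 7.4, 31.2]
opening: -0.004
```

Call:
{"name": "servo_tool", "arguments": {
  "increments": "0 0 -2 0 0; 0 0 -3 0 0.5; 0 0 0 0 1; 0 0 0 0 1; 0 0 0 0 1; 0 0 0 0 1"
}}

```text
time_s: 16.15
eef_pos: [0.5388, -0.3303, 0.1219]
eef_rot: [-0.001, 0.811, 0.585, -0.0]
wrist_force: [-0.1, -0.0, 0.6]
opening: 1.0
```

Run:
```python
from fit import *
o=ctrl.get_obs(); im,d,K,T=cam("wrist"); save(im,"w11.png"); Rm=q2R(o["eef_rot"])
hsv=cv2.cvtColor(im,cv2.COLOR_RGB2HSV);m=cv2.inRange(hsv,(0,120,40),(8,255,255)); m[:100]=0
y=cv2.inRange(hsv,(20,100,30),(35,255,255))
W=cloud(d,K,T)
for mm,h in((m,.069),(y,.055)):
    P=W[mm>0]; P=P[(P[:,2]>h-.002)&(P[:,2]<h+.006)]; print(len(P),np.percentile(((P-o["eef_pos"])@Rm),[.5,50,99.5],axis=0).round(4).tolist(),np.median(P[:,2]))
print(o["eef_pos"],o["opening"],o["wrist_force"])
```

```text
1577 [[-0.012, -0.0102, 0.049], [-0.0002, 0.0004, 0.0505], [0.0116, 0.0139, 0.0546]] 0.07141386733067015
5632 [[-0.027, -0.0254, 0.0618], [-0.0002, -0.0046, 0.0635], [0.0266, 0.0284, 0.0682]] 0.0583682572497181
[ 0.53883175 -0.33030297  0.12191275] 0.9995018134552273 [-0.05880659 -0.00517505  0.63600586]
```

View pics/w11.png

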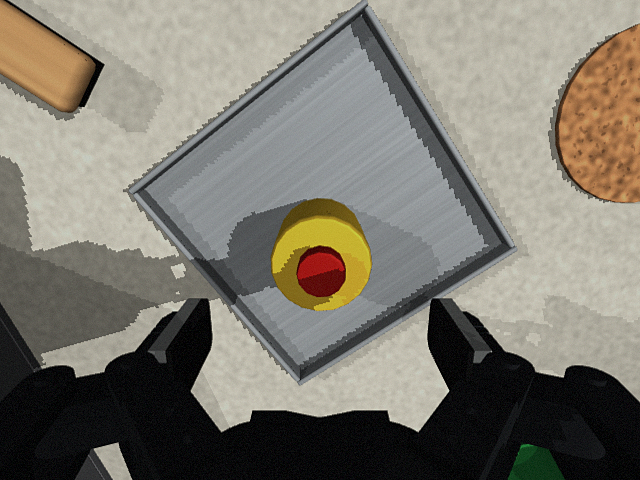

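Call:
{"name": "servo_tool", "arguments": {
  "increments": "0 0.15 2 0 1; 0 0 3 0 1; 0 0 2 0 1; 0 0 1.2 0 1; 0 0 0 0 1; 0 0 0 0 0.8; 0 0 0 0 0.6; 0 0 0 0 0.55; 0 0 0 0 0.5"
}}

```text
time_s: 17.32
eef_pos: [0.5418, -0.332, 0.0429]
eef_rot: [0.002, 0.811, 0.585, 0.0]
wrist_force: [0.2, 0.6, 6.1]
opening: 0.656
```

Call:
{"name": "servo_tool", "arguments": {
  "increments": "0 0 0 0 0.5; 0 0 -0.5 0 0.5; 0 0 -1 0 0.5; 0 0 -2 0 0.5; 0 0 -2.5 0 0.5; 0 0 -3 0 0.5; 0 0 -3 0 0.5; 0 0 -1 0 0.5; 0 0 0 0 0.5"
}}

```text
time_s: 18.45
eef_pos: [0.5411, -0.3315, 0.1721]
eef_rot: [0.001, 0.811, 0.585, 0.0]
wrist_force: [-0.8, 0.3, -2.7]
opening: 0.653
```

```bash
python3 base.py; python3 look.py l12.png 180,150,320,290; python3 -c "
from h import *
im,d,K,T=cam('top');save(im[180:310,350:490].repeat(4,0).repeat(4,1),'t12.png')"
```

```text
base 3206 c [ 0.5369 -0.3312  0.187 ] n_tool [-0.002 -0.179 -0.984] tilt about x deg -10.3 c_tool [-0.0011 -0.0041 -0.0149]
button 304 c [ 0.5365 -0.3314  0.2005] n_tool [ 0.008 -0.017 -1.   ] tilt about x deg -1.0 c_tool [-0.0014 -0.0043 -0.0284]
[ 0.5411 -0.3315  0.1721] 18.45 [-0.8  0.3 -2.7] 0.653
[ 0.5405 -0.331   0.1707] 18.5 [-0.2  0.3 -1.8] 0.654109127325612
```

View pics/l12.png

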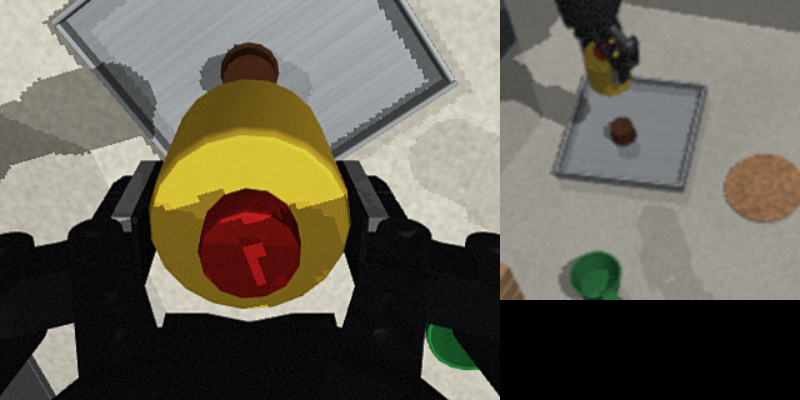

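View pics/t12.png

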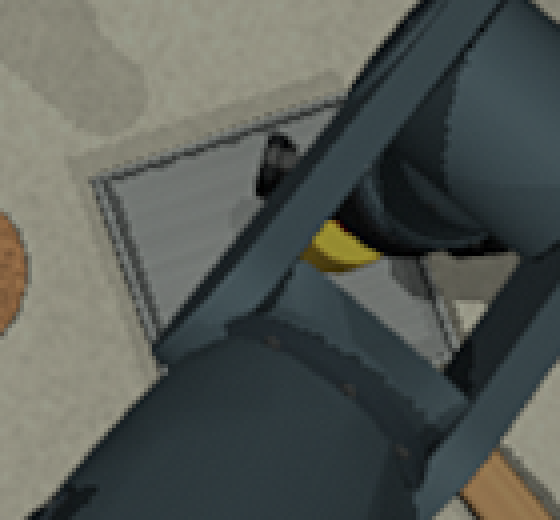

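The chew lies on the tray at scene crop (622,130), outside the mould. The mould is held upright. Now to the near mat.

Call:
{"name": "servo_tool", "arguments": {
  "increments": "1.5 -0.6 0 0 0.5; 3.8 -1.45 0 0 0.5; 4.5 -1.65 0 0 0.5; 4.5 -1.65 0 0 0.5; 3.7 -1.4 0 0 0.5; 2 -0.7 0 0 0.5; 0.5 -0.3 0 0 0.5; 0 0 0 0 0.5"
}}

```text
time_s: 19.65
eef_pos: [0.5319, -0.1127, 0.1711]
eef_rot: [0.0, 0.811, 0.585, -0.0]
wrist_force: [0.1, 0.7, -1.1]
opening: 0.659
```

```bash
python3 base.py
python3 - <<'E'
from fit import *
o=ctrl.get_obs(); im,d,K,T=cam("wrist"); save(im,"w13.png")
hsv=cv2.cvtColor(im,cv2.COLOR_RGB2HSV);m=cv2.inRange(hsv,(5,80,40),(19,255,255))
W=cloud(d,K,T); k=(m>0)&(W[...,2]>.002)&(W[...,2]<.012)&(np.hypot(W[...,0]-.53,W[...,1]+.112)<.08)
cs=cv2.findContours(k.astype(np.uint8)*255,cv2.RETR_EXTERNAL,cv2.CHAIN_APPROX_NONE)[0]
P=np.vstack([W[c[:,0,1],c[:,0,0],:2] for c in cs if len(c)>30])
r=least_squares(lambda p:np.hypot(*(P-p).T)-.055,[.53,-.112],loss="soft_l1",f_scale=.001); print("mat circle",r.x,len(P),np.median(abs(r.fun)))
E
```

```text
base 3231 c [ 0.5276 -0.1125  0.1859] n_tool [-0.001 -0.183 -0.983] tilt about x deg -10.5 c_tool [-0.0012 -0.0042 -0.0148]
button 138 c [ 0.5258 -0.1117  0.1994] n_tool [-0.027 -0.023 -0.999] tilt about x deg -1.3 c_tool [-0.001  -0.0061 -0.0283]
[ 0.5319 -0.1127  0.1711] 19.65 [ 0.1  0.7 -1.1] 0.659
mat circle [ 0.5298516  -0.11221716] 381 0.0010121003964234723
```

View pics/w13.png

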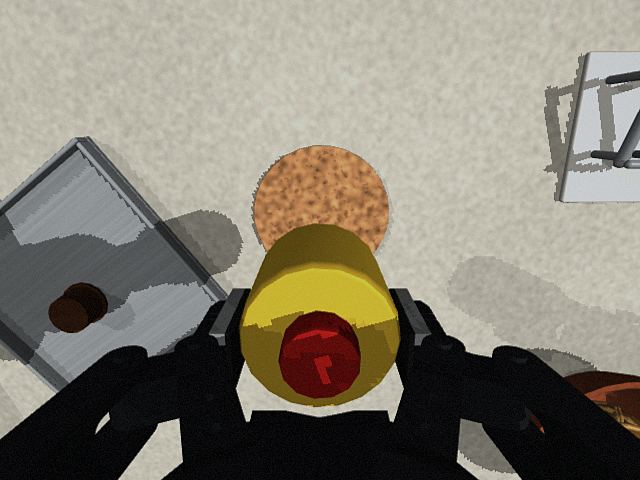

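The mat is at (321,210), centre (0.530,-0.112), under the mould. The chew is at (78,305) on the tray. I lower.

Call:
{"name": "servo_tool", "arguments": {
  "increments": "0 0 2 0 0.5; 0 0 3 0 0.5; 0 0 3 0 0.5; 0 0 2.5 0 0.5; 0 0 1.3 0 0.5; 0 0 0.5 0 0.5; 0 0 0.2 0 0.5; 0 0 0.15 0 0.5; 0 0 0 0 0.5"
}}

```text
time_s: 20.88
eef_pos: [0.5323, -0.1123, 0.0452]
eef_rot: [0.0, 0.811, 0.585, 0.0]
wrist_force: [1.1, 0.2, -2.5]
opening: 0.653
```

Call:
{"name": "servo_tool", "arguments": {
  "increments": "0 0 0.15 0 0.5; 0 0 0.1 0 0.5; 0 0 0 0 0.5"
}}

```text
time_s: 21.25
eef_pos: [0.5323, -0.1123, 0.0439]
eef_rot: [0.0, 0.811, 0.585, 0.0]
wrist_force: [-5.4, 1.7, 13.1]
opening: 0.654
```

Contact made. I release gently and rise.

Call:
{"name": "servo_tool", "arguments": {
  "increments": "0 0 -0.1 0 0.64; 0 0 0 0 0.68; 0 0 0 0 0.75; 0 0 0 0 0.9; 0 0 0 0 1; 0 0 0 0 1; 0 0 0 0 1"
}}

```text
time_s: 22.12
eef_pos: [0.5319, -0.1122, 0.0431]
eef_rot: [0.0, 0.811, 0.585, 0.0]
wrist_force: [-1.0, 0.3, 0.0]
opening: 1.0
```

```bash
python3 base.py; python3 look.py l14.png 180,150,400,370
```

```text
base 3245 c [ 0.5278 -0.1121  0.0588] n_tool [-0.001 -0.191 -0.982] tilt about x deg -11.0 c_tool [-0.0012 -0.004  -0.0157]
button 454 c [ 0.5297 -0.1092  0.0725] n_tool [-0.032  0.013 -0.999] tilt about x deg 0.7 c_tool [ 0.0022 -0.0031 -0.0294]
[ 0.5319 -0.1122  0.0431] 22.125 [-1.   0.3  0. ] 1.0
[ 0.5319 -0.1122  0.0431] 22.175 [-0.5  0.3  0.2] 0.9992643688951991
```

View pics/l14.png

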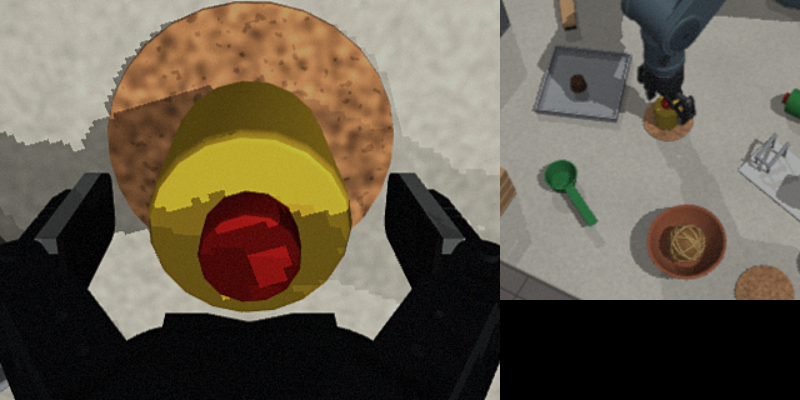

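Call:
{"name": "servo_tool", "arguments": {
  "increments": "0 0 -1 0 1; 0 0 -3 0 1; 0 0 -4 0 1; 0 0 -5 0 1; 0 0 -4 0 1; 3 -2 -2 0 1; 5 -3 0 0 1; 5 -3 0 0 1; 3 -1 0 0 1; 0 0 0 0 1"
}}

```text
time_s: 23.52
eef_pos: [0.4966, 0.07, 0.234]
eef_rot: [0.0, 0.81, 0.587, 0.001]
wrist_force: [0.6, -0.3, 0.0]
opening: 0.997
```

Run:
```python
from fit import *
o=ctrl.get_obs(); print(o["eef_pos"],o["time_s"],o["wrist_force"])
a,d,K,T=cam("scene"); b,d2,K2,T2=cam("top"); W=cloud(d2,K2,T2)
hsv=cv2.cvtColor(b,cv2.COLOR_RGB2HSV)
for n,lo,hi in(("yel",(20,100,60),(35,255,255)),("blue",(100,100,40),(130,255,255))):
    m=cv2.inRange(hsv,lo,hi); m[:200]=0;m[270:]=0; m[:,500:]=0; P=W[m>0]; print(n,np.nanmedian(P,0).round(4),np.nanpercentile(P,[2,98],axis=0).round(3).tolist())
save(np.hstack([a[150:400,180:450],b[130:380,150:480]]),"f.png")
```

```text
[0.49660409 0.06995469 0.23397111] 23.525 [ 0.60119167 -0.29522956  0.01298157]
yel [ 0.5299 -0.1109  0.0596] [[0.506, -0.137, 0.01], [0.558, -0.086, 0.066]]
blue [0.5806 0.2433 0.094 ] [[0.55, 0.222, 0.068], [0.612, 0.275, 0.108]]
```

View pics/f.png

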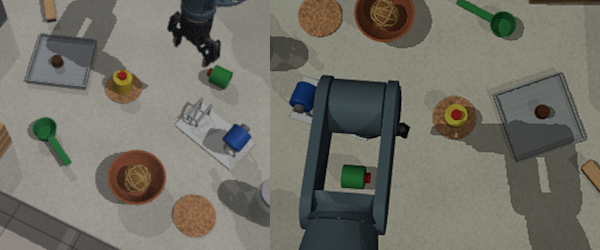

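The yellow mould stands mouth-down on the near mat (right panel (456,117)) and the chew lies on the tray (543,111). The blue mould has not moved (0.581, 0.243).

```bash
python3 -c "
from bench import ctrl
print(ctrl.hand_in())"
```

```text
the job is handed in; nothing more can be done
None
```

The job is done and handed in at about 23.6 s, well inside the 58 s limit. No verdict was reported.

**What I did:**
- **Turning over:** the arm could not tilt its tool, so I gripped the yellow mould lightly near its base. I swung it mouth-down against the rack's stop bar and straightened it on the tray floor.
- **Tapping:** I pressed the red button twice, slowly. The first press reached about 22 N and the second about 31 N, both measured after the button had reached its stop. On the second press only 2–3 N of spring force showed before the stop, which suggested the chew was already free.
- **Placing:** I lifted the mould off, stood it mouth-down on the mat nearest the robot, and moved the arm clear.

**Last checks:**
- The chew is on the tray, clear of the mould, in all the camera views.
- The mould is upright at about (0.530, -0.111), within 2 mm of the mat's centre. Its base is at 0.059 m, as it should be.
- The blue spare is within 2 mm of where it started, and the other things look unmoved in the pictures.
- The wrist force is near zero, so the robot is touching nothing.

**A check that disagreed:** the tilt fitted from the mould's base read about 11 degrees, but the fit took in part of the side wall. The button face read about 1 degree, and the heights agree with that.

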